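Release the cam lock and slide the dish under the bench lens

ROBOT

A 6-joint arm with a two-finger parallel gripper is mounted at the origin on a cart in front of the work surface, level with it; the furniture and walls round the work are solid. World frame = base frame: x ahead of the robot, y to its left, z up, the work surface at z = 0. Lengths are in mm, angles in rad, forces in N, time in s.
With the tool pointing down it reaches from about 400 to 925 mm from the base axis. Payload 12.5 kg.
Tool frame: the origin (TCP) lies at the very end of the fingers, on their centre line; the grasp point (between the pads) lies env.grip_point_offset behind it (env.grip_point_offset is the distance from the TCP to the grasp point, in mm); y points along the fingers, z is the direction in which the jaws open and shut, and the axes are right-handed (so a half turn about y gives the same grasp; the last joint's range is limited). The gripper opens to 95 mm and grips with 3 to 60 N. Pads are 20 mm wide; open, the fingers measure 119 mm over their backs; the gripper's body (75 mm by 180 mm) begins 59 mm behind the grasp point.
Start: joints at [-1.359, 0.491, 1.559, -0, 1.092, -0.106], TCP at [195.322, -593.714, 214.661] pointing down, gripper open.
Joint ranges: [-3.1, 3.1], [-0.84, 2.19], [0.05, 2.79], [-1.13, 4.28], [0.06, 2.93], [-2.69, 2.69]. Speed limits (rad/s): [2.22, 2.22, 2.79, 3.14, 3.14, 3.14].

INTERFACE

Orientations are given as [roll, pitch, yaw] about the fixed x, y, z axes, in that order (R = Rz(yaw) Ry(pitch) Rx(roll)).
In Python, from cell import readout, read_camera, env, nets gives the robot as it stands.
- The arm moves only by the tool apply_moves, never from a script. Its argument "increments" is a list of rows, each a list of 3 entries, a list of its own where there are three numbers: the shift along the tool's x, y, z in cm, then the turn, a rotation vector about the tool's x, y, z in degrees, then the finger opening in cm, from 0 to 9.51. A call has exactly 5 rows; each row shifts and turns the pose as measured when the row begins, along the tool's axes as they then stand; what a row does not reach is not made up. A row lasts 1/8 s, in which the tool goes at most 62.5 mm and 10.7 degrees, less where a joint would pass 70% of its speed; a pose out of reach is approached as far as the arm can. A call with a gripper value outside its range is refused whole. The fingers move at their own pace and stop on an object; the grip force is fixed at half the most. Time passes only in rows, so rows that do not move let the fingers close, or fill a call up. It gives the time, the measured TCP pose, the force and the opening at its end, in the units of the state.
- readout.state(): the state, without advancing time (a new reading comes with each control period).
- read_camera(name): name is "scene" or "top" or "wrist"; returns a dict with "img" (420x560x3 uint8, red, green, blue), "vfov" (degrees; the focal length in pixels is half the picture's height over the tangent of half this angle, whatever the lens; pixels are square), "cx", "cy" (the principal point, pixels), "rvec" (rotation vector, rad) and "tvec" (3), from world to camera coordinates, as OpenCV has them; the wrist camera has in their place "mount" (4x4, takes a point from camera to tool coordinates, whose origin is the TCP and whose axes are the tool frame's). Camera axes: x right, y down, z forward; pixel columns grow to the right and rows downward; lengths in mm; the calibration is good to about 2 mm. A picture is of the moment at which its call begins: read the wrist's pose just before it. There is no depth.
- env.job_done(): hands the job in, once; it reports no verdict.
Trained networks look in a picture, given as the dict that the camera call returned (one of the last four; its "shot" number tells which), for a name from the list of things; names that differ only in an ending like _2 or _b are one class to them, and where a whole thing is asked for, a point or a joint stands for the part that bears it (a point fixed in the world has none). Each returns a list of dicts, best first, with "confidence" (0 to 1); they miss things now and then, are a little off and sometimes report something else, mostly with a low value. They report only what shows in the picture. A call takes as long as a camera call.
- nets.look_for(picture, thing): "point" ([x, y, z] in mm, in the coordinates of the camera as it stood for that picture, good to about 4 mm: the middle of the surface that is visible of it).
- nets.mark_of(picture, thing): "point" ([x, y, z] in mm, in the coordinates of the camera as it stood for that picture, good to about 4 mm: a listed point, or the origin of a listed thing).
The state is a dict: "t": time; "joints": joint angles; "qvel": joint speeds; "tau": joint torques, N m; "eef_pos": TCP position; "tcp_rot": TCP orientation; "ft_force": force on the tool from outside, world axes, zero at the start; "moment": the same for the moment, N m; "opening": opening from 0.0 (shut) to 1.0 (fully open).
Only numpy, scipy, OpenCV 4.12 (cv2) and the standard library are available. Lean on these libraries where they do the work, as an engineer would, in place of code of your own. Each camera call takes 0.05 s, during which the arm holds its last target. There are 200 camera calls.

TASK

A Petri dish waits on the slide of the bench viewer, which the eccentric cam beside it blocks. Using only the outside of closed fingers, push the cam's lever all the way round (counter-clockwise from above) to its stop pin so that the cam's low point faces the slide, then push the slide by its upright end plate fully forward to its stop, under the lens. Do not take the lever or the end plate between the fingers, do not touch the dish, which stays down in its seat, leave the lever at its stop, and leave the other things on the table where they stand.

Things in the scene. Friction and masses are not known exactly. Their poses are not given: they have to be found in the camera images.
- viewer: Fixed grey board 385 x 285 x 12 mm on the table. Frame: x forward (the slide's travel), y left, z up from the table top; all viewer coordinates in mm. Board x -145..240, y -165..120, top z 12. Guide rails (top z 24) beside the seat from x = 30 on (left one from -26); end stop at x 172..184, top z 30. Cam pivot at x -30, y -110.
- slide (a joint): Travel of the slide along the viewer's +x, m: 0 = back (start), 0.080 = fully forward at the stop. Stays where left; friction about 2 N. With the cam high it has a few mm of play before its roller meets the cam; it passes only with the cam turned beyond about 2.35 rad.
- push_plate (a point): Centre of the slide's black upright end plate, the end near the robot: 14 mm thick (x), 64 wide (y), z 20..64 mm; axes as the viewer's. Push its rear (-x) face, 7 mm behind this point. With the slide back it is at x -130, y 0 in the viewer frame; it moves with the slide. A flat bar 36 mm wide (top z 22) joins it to the seat.
- seat (a point): Centre of the round dish seat on the slide (floor z = 22 mm, low rim to z = 27, inner diameter 69 mm); at x 50, y 0 in the viewer frame with the slide back. Axes as the viewer's.
- roller (a point): Top centre of the slide's follower roller (14 mm diameter, top z = 27 mm) on a side arm, at x -68, y -83 in the viewer frame with the slide back. The cam blocks this roller.
- cam (a joint): Turn of cam and lever, rad, counter-clockwise from above. In the viewer frame the lever points along angle (pi + value): at 0 straight back (-x), at pi/2 right (-y), at 2.967 (end, on the stop pin) almost straight forward. High side faces the slide near 0, low point at 2.967. Starts at 0.05 to 0.5. Friction 0.12 N m (2 N at the lever's middle); stays where left.
- lever_mid (a point): Point on the cam's lever 58 mm from the pivot; x outward along it, y across (its counter-clockwise way), z up. Black upright blade 12 mm thick, 7 to 85 mm from the pivot, z 38..66 mm; hub 22 mm wide, top z 71; disc below (56 mm wide, 10 off centre), top z 26. Push its -y face, at the start the one towards the slide. Fingertips at z 35..45 pass over roller, arm and bar.
- lens_axis (a point): Centre of the fixed lens, at x 130, y 0, z 104 in the viewer frame: 50 mm ring, underside about z = 98 mm, its handle running forward to a post at x 214 (top z 115).
- stop_pin (a point): Top of the lever's steel stop pin on the board (8 mm diameter, top z = 42 mm), at x 45, y -113 in the viewer frame.
- dish: Covered Petri dish, 65 mm diameter, 14 mm high, loose in the seat on the slide; origin at the centre of its underside. Not to be touched.
- dropper: Bystander: amber dropper bottle, 34 mm diameter, 78 mm high, standing on the board left of the slide; origin under its centre.
- tube_block: Bystander: wooden block with stoppered tubes, 36 x 95 x 95 mm, standing on the board ahead of the cam and right of the slide; origin under its centre.
- jar_b: Bystander: specimen jar with screw lid, 73 mm diameter, 123 mm high, left side; origin under its centre.
- timer: Bystander: bench timer, 51 x 67 x 66 mm, left side; origin under its centre.
- punch: Bystander: two-hole punch, 79 x 100 x 61 mm, left side; origin under its centre.
- tape: Bystander: roll of tape, 100 mm diameter, 25 mm high, right side; origin under its centre.
- spare_lid: Bystander: spare jar lid, 64 mm diameter, 18 mm high, right side; origin under its centre.

How it is judged (in metres and radians):
On the way, in this order (a step that is already met when the one before it is completed fails the run):
1. the cam is turned to its low point while the slide is still back (value of joint cam above 2.6 rad and value of joint slide below 0.012 m), for 0.2 s.
2. the slide is fully forward (value of joint slide above 0.075 m), for 0.2 s.
At the end, for the whole second after the job is handed in: The slide is within 5 mm of its forward stop, the cam lever is within 0.36 rad of its stop (value over 2.6), and the dish lies flat, at rest, in the seat (within 8 mm of its centre) (value of joint slide above 0.075 m and value of joint cam above 2.6 rad and horizontal distance between dish and seat below 0.008 m and z of dish in the frame of seat below 0.004 m and angle between dish's own z axis and vertical below 0.1 rad and linear speed of dish below 0.01 m/s); the robot touches nothing.
It fails at once if the dish is touched by the robot (contact force between any of the arm, the fingers and dish above 0.3 N).
It fails at once if the dish is lifted or leaves its seat (z of dish in the frame of seat above 0.012 m or horizontal distance between dish and seat above 0.015 m).
It fails at once if the lever is taken between the fingers (x of the grasp point in the frame of lever_mid between -0.03 and 0.03 m and y of the grasp point in the frame of lever_mid between -0.004 and 0.004 m and z of the grasp point in the frame of lever_mid between -0.026 and 0.026 m).
It fails at once if the end plate is taken between the fingers ((x of the grasp point in the frame of push_plate between -0.004 and 0.004 m and y of the grasp point in the frame of push_plate between -0.032 and 0.032 m and z of the grasp point in the frame of push_plate between -0.034 and 0.034 m)).
It fails at once if another thing is moved more than 20 mm or tipped (distance of any of dropper, tube_block, jar_b, timer, punch, tape, spare_lid from where it was at the start of the episode above 0.02 m or angle between any of dropper, tube_block, jar_b, timer, punch, tape, spare_lid's own z axis and vertical above 0.3 rad).
It also fails if it takes over 48 s, if anything falls off the work surface, if the arm or the gripper's body presses on something with over 40 N, if the wrist force passes 120 N, or if a joint passes its speed limit or range.

## Working session

There is one attempt and no reset: what is moved stays moved. The work goes in short steps, Python scripts to look and compute and a tool call to move; the robot and the scene stay as the last step left them, time stands still between calls to the robot, and variables do not carry over. Pictures are saved under pics/ and viewed, about 8 in all and at most 12, crops included, and the job is handed in when it is done.

Besides the shell and the picture viewer there is one more tool, called after ">>>" as name(argument=value, ...) on one line, values as JSON. apply_moves: Moves the arm, as the interface text tells. Its arguments: {"type":"object","properties":{"increments":{"type":"array"}},"required":["increments"]}

```bash
ls; mkdir -p pics; cat > h.py <<'E'
import numpy as np, cv2
from cell import readout, read_camera, env, nets
from scipy.spatial.transform import Rotation as R
def T(p):
    M=np.eye(4)
    if "mount" in p:
        s=readout.state(); M[:3,:3]=R.from_euler('xyz',s['tcp_rot']).as_matrix(); M[:3,3]=s['eef_pos']; return M@np.array(p['mount'])
    r=cv2.Rodrigues(np.array(p['rvec'],float))[0]; M[:3,:3]=r.T; M[:3,3]=-r.T@np.array(p['tvec'],float).ravel(); return M
def w(p,q): return (T(p)@np.r_[q,1])[:3]
E
python3 - <<'E'
from h import *
s=readout.state(); print(s, env.grip_point_offset)
for c in ("top","scene"):
    p=read_camera(c); cv2.imwrite(f"pics/{c}0.png",p['img'][:,:,::-1])
    for n in ["push_plate","seat","roller","lever_mid","lens_axis","stop_pin","viewer","dish","dropper","tube_block","jar_b","timer","punch","tape","spare_lid"]:
        r=nets.mark_of(p,n)
        if r: print(c,n,w(p,r[0]['point']).round(1),round(r[0]['confidence'],2))
E
```

```text
pics
{'t': 0.0, 'joints': array([-1.35860292e+00,  4.91565535e-01,  1.55946608e+00, -3.94011561e-05,
        1.09167453e+00, -1.05573453e-01]), 'qvel': array([ 3.75183349e-04, -3.40285641e-05,  2.14241605e-03, -6.42830986e-04,
       -4.77902568e-05, -9.16078603e-04]), 'tau': array([-2.29530298e-03, -6.12644434e+01, -2.58180875e+01,  6.91037276e-02,
        4.82711813e-02, -1.36263784e-04]), 'eef_pos': array([ 195.25484735, -593.45825391,  214.05230475]), 'tcp_rot': array([-1.57190730e+00,  8.25872304e-05, -2.82380766e+00]), 'ft_force': array([0.61755021, 0.62863246, 0.58004463]), 'moment': array([ 0.01202998,  0.00263219, -0.00597057]), 'opening': 0.9985405204362773} 18.8
top push_plate [468.5 -54.5  41.9] 0.89
top seat [647.8 -73.1  20.3] 0.82
top roller [ 6.033e+02 -6.950e+01  2.000e-01] 0.66
top lever_mid [ 499.5 -181.1   50.4] 0.59
top lens_axis [727.9 -84.6 102. ] 0.88
top viewer [601.4 -70.2  -1.7] 0.68
top dish [644.6 -70.4  21.9] 0.89
top dropper [612.2  16.8  13.7] 0.66
top tube_block [ 735.5 -195.4   11.9] 0.55
top jar_b [707.  284.5  -3.1] 0.62
top timer [578.8 296.8   2.8] 0.68
top punch [4.700e+02 2.796e+02 1.000e-01] 0.72
top tape [ 6.539e+02 -4.198e+02 -2.000e-01] 0.81
top spare_lid [ 566.6 -438.8   -2.8] 0.83
scene push_plate [470.3 -51.9  42.2] 0.89
scene seat [649.6 -72.7  24.7] 0.69
scene roller [ 520.7 -144.4   28.3] 0.73
scene lever_mid [ 504.5 -179.8   47.4] 0.79
scene lens_axis [726.3 -77.2 104.3] 0.61
scene stop_pin [ 637.5 -182.2   43.6] 0.62
scene viewer [ 6.007e+02 -6.710e+01 -1.000e-01] 0.56
scene dish [652.3 -74.2  24.6] 0.74
scene dropper [613.7  12.8  11.4] 0.84
scene tube_block [ 739.2 -194.9   11.7] 0.94
scene jar_b [710.7 285.   -1. ] 0.98
scene timer [580.4 294.   -3.9] 0.92
scene punch [471.9 280.   -0.6] 0.58
scene tape [ 654.  -419.4   -3.4] 0.74
scene spare_lid [ 566.8 -439.1   -4.2] 0.75
```

View pics/top0.png

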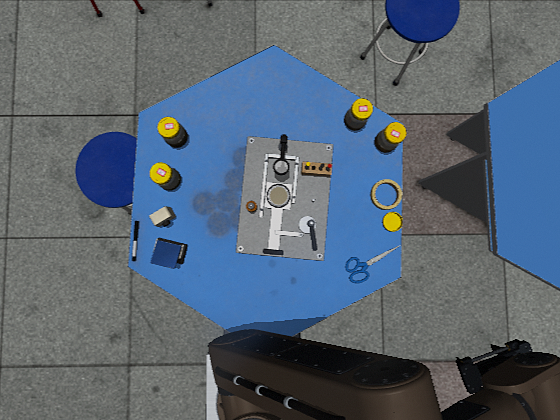

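View pics/scene0.png

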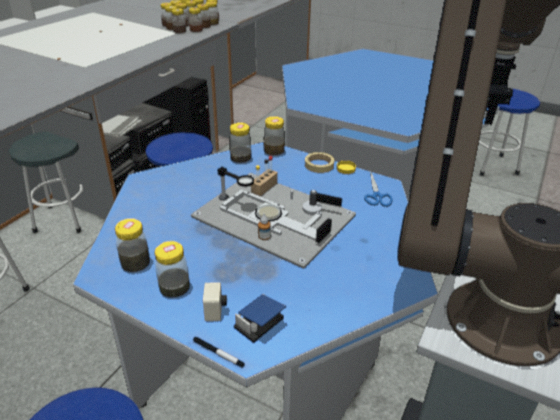

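```bash
cat >> h.py <<'E'
# viewer frame fit (2D)
V={"push_plate":(-130,0),"seat":(50,0),"roller":(-68,-83),"lens_axis":(130,0),"stop_pin":(45,-113),"viewer":(0,0)}
O={"push_plate":(469.4,-53.2),"seat":(648.7,-73),"roller":(520.7,-144.4),"lens_axis":(727.1,-80.9),"stop_pin":(637.5,-182.2),"viewer":(601,-68.6)}
def fit(V,O):
    k=list(O); a=np.array([V[i] for i in k],float); b=np.array([O[i] for i in k],float)
    am,bm=a.mean(0),b.mean(0); z=((a-am)@[1,1j]).conj()@((b-bm)@[1,1j]); th=np.angle(z)
    r=np.array([[np.cos(th),-np.sin(th)],[np.sin(th),np.cos(th)]]); t=bm-r@am
    return th,r,t,dict(zip(k,(b-(a@r.T+t)).round(1).tolist()))
E
python3 - <<'E'
from h import *
th,r,t,e=fit(V,O); print(th,t,e)
iv=lambda q:(r.T@(np.array(q)-t)).round(1)
l=iv((502,-180.4));print("lever",l, np.arctan2(l[1]+110,l[0]+30)+np.pi, np.hypot(l[1]+110,l[0]+30))
for n,q in dict(dropper=(613,15),tube=(738,-195),tape=(654,-419),lid=(567,-439)).items(): print(n,iv(q))
E
```

```text
-0.09646335948981088 [599.40050546 -67.43512123] {'push_plate': [-0.6, 1.7], 'seat': [-0.5, -0.7], 'roller': [-3.0, -0.9], 'lens_axis': [-1.7, -0.9], 'stop_pin': [4.2, 2.0], 'viewer': [1.6, -1.2]}
lever [ -86.1 -121.8] 0.20731654806142874 57.32756753953546
dropper [ 5.6 83.4]
tube [ 150.2 -113.6]
tape [  88.2 -344.7]
lid [   3.5 -373. ]
```

The top view shows the viewer board (pixels ~240-330, 137-260), with the lever pointing back from about (309,226) to (314,249). The scene view agrees. The viewer frame fits at yaw -0.096, and the cam is at about 0.2 rad. I'll close the fingers and square the tool to the viewer.

>>> apply_moves(increments=[[[0,0,0],[0,7.9,0],0],[[0,0,0],[0,7.9,0],0],[[0,0,0],[0,7.9,0],0],[[-1.2,0,-2.2],[0,0,0],0],[[-2.5,0,-4.3],[0,0,0],0]])

```text
t: 2.22
eef_pos: [238.5, -533.8, 214.0]
tcp_rot: [-1.57, -0.0, 3.028]
ft_force: [0.6, -0.8, 0.0]
opening: 0.529
```

>>> apply_moves(increments=[[[-2.5,0,-4.3],[0,0,0],0],[[-2.5,0,-4.3],[0,0,0],0],[[-2.5,0,-4.3],[0,0,0],0],[[-2.5,0,-4.3],[0,0,0],0],[[-2.5,0,-4.3],[0,0,0],0]])

```text
t: 2.85
eef_pos: [390.8, -328.3, 214.4]
tcp_rot: [-1.569, 0.001, 3.026]
ft_force: [-0.5, -0.5, -0.7]
opening: 0.021
```

```bash
cat >> h.py <<'E'
def rep(tv=None,tz=None):
    th,r,t,_=fit(V,O); s=readout.state(); v=r.T@(s['eef_pos'][:2]-t)
    m=R.from_euler('xyz',s['tcp_rot']).as_matrix(); ax=r.T@m[:2,:][:,[0,2]]
    print('t',s['t'],'viewer',v.round(1),'z',round(s['eef_pos'][2],1),'F',s['ft_force'].round(1),'open',round(s['opening'],3),'toolx,z in viewer deg',np.degrees(np.arctan2(ax[1],ax[0])).round(1))
    if tv is not None:
        d=np.r_[r@(np.array(tv)-v),(tz-s['eef_pos'][2])]; print('tool cm',(m.T@d/10).round(2))
E
python3 -c "
from h import *
rep((-80,-85),150)"
```

```text
t 2.85 viewer [-182.5 -279.8] z 214.4 F [-0.5 -0.5 -0.7] open 0.021 toolx,z in viewer deg [178.9 -91.1]
tool cm [ -9.86   6.42 -19.68]
```

>>> apply_moves(increments=[[[-2,0,-3.9],[0,1,0],0],[[-2,1,-3.9],[0,0,0],0],[[-2,1,-3.9],[0,0,0],0],[[-2,1,-3.9],[0,0,0],0],[[-2,1,-3.9],[0,0,0],0]])

```text
t: 3.48
eef_pos: [519.8, -141.6, 174.7]
tcp_rot: [-1.568, 0.005, 3.008]
ft_force: [-0.4, -1.2, 0.4]
opening: 0.001
```

```bash
python3 - <<'E'
from h import *
rep((-80,-85),150)
p=read_camera("wrist"); cv2.imwrite("pics/w1.png",p['img'][:,:,::-1])
for n in ["push_plate","seat","roller","lever_mid","lens_axis","stop_pin","dish"]:
    r=nets.mark_of(p,n)
    if r: print(n,w(p,r[0]['point']).round(1),round(r[0]['confidence'],2))
E
```

```text
t 3.475 viewer [-72.1 -81.5] z 174.7 F [-0.4 -1.2  0.4] open 0.001 toolx,z in viewer deg [177.9 -92.1]
tool cm [0.79 2.47 0.37]
push_plate [473.  -56.1  41.7] 0.58
roller [ 526. -148.   28.] 0.85
lever_mid [ 500.3 -180.6   52.5] 0.68
dish [647.8 -79.6  24.8] 0.58
```

View pics/w1.png

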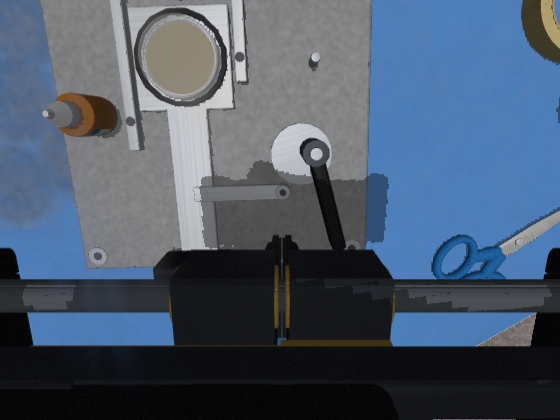

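The wrist view shows the hub at pixel (316,152), the pin at (315,58) and the roller at (283,192). The lever runs from the hub down to (340,248). The fingers are closed at the bottom. I'll refine the viewer fit with these pixels.

```bash
python3 - <<'E'
from h import *
p=read_camera("wrist"); M=T(p); f=210/np.tan(np.radians(p['vfov'])/2)
def dp(u,v,z):
    d=M[:3,:3]@[(u-p['cx'])/f,(v-p['cy'])/f,1]; o=M[:3,3]; return (o+d*(z-o[2])/d[2])[:2].round(1)
P={'hub':dp(316,152,71),'stop_pin':dp(315,57,42),'roller':dp(283,192,27),'lev':dp(340,248,66)}
for n in P: print(n,P[n])
th,r,t,_=fit(V,O)
for n in P: print(n,(r.T@(P[n]-t)).round(1))
rep()
E
```

```text
hub [ 559.5 -177.3]
stop_pin [ 632.3 -187.5]
roller [ 523.1 -146.9]
lev [ 476.5 -188.9]
hub [ -29.1 -113.2]
stop_pin [  44.3 -116.3]
roller [-68.3 -86.4]
lev [-110.6 -132.7]
t 3.925 viewer [-73.  -83.7] z 175.2 F [ 0.2  0.4 -0.1] open 0.006 toolx,z in viewer deg [177.8 -92.2]
```

>>> apply_moves(increments=[[[0.9,2.0,0.2],[0,-2,0],0],[[0.8,3.0,0.1],[0,0,0],0],[[0,3.5,0],[0,0,0],0],[[0,3.2,0],[0,0,0],0],[[0,1.3,0],[0,0,0],0]])

```text
t: 4.55
eef_pos: [501.9, -149.5, 44.5]
tcp_rot: [-1.565, 0.011, 3.037]
ft_force: [-0.0, 0.1, 0.2]
opening: 0.009
```

```bash
cat >> h.py <<'E'
PV=np.array([-29.5,-112.])
def arc(c,d=18,rr=55):
    a=np.pi+c; u=np.array([np.cos(a),np.sin(a)]); n=np.array([-u[1],u[0]]); return PV+rr*u-d*n
def plan(cs,z=43,d=18,rr=55):
    th,r,t,_=fit(V,O); s=readout.state(); m=R.from_euler('xyz',s['tcp_rot']).as_matrix()
    q=np.r_[r.T@(s['eef_pos'][:2]-t),s['eef_pos'][2]]
    for c in cs:
        g=np.r_[arc(c,d,rr),z]; k=g-q; k[:2]=r@k[:2]; print(round(c,2),g.round(0),(m.T@k/10).round(2).tolist()); q=g
E
python3 -c "
from h import *
rep(); plan(np.arange(.1,3.1,.2))"
```

```text
t 4.55 viewer [-89.2 -91.1] z 44.5 F [-0.   0.1  0.2] open 0.009 toolx,z in viewer deg [179.5 -90.5]
0.1 [ -86. -100.   43.] [-0.32, 0.15, 0.85]
0.3 [ -87. -111.   43.] [0.12, 0.0, 1.15]
0.5 [ -86. -123.   43.] [-0.11, 0.01, 1.15]
0.7 [ -83. -134.   43.] [-0.33, 0.01, 1.11]
0.9 [ -78. -144.   43.] [-0.55, 0.01, 1.02]
1.1 [ -70. -153.   43.] [-0.74, 0.01, 0.89]
1.3 [ -62. -160.   43.] [-0.9, 0.01, 0.73]
1.5 [ -51. -166.   43.] [-1.03, 0.01, 0.53]
1.7 [ -40. -169.   43.] [-1.11, 0.01, 0.32]
1.9 [ -29. -170.   43.] [-1.15, 0.01, 0.09]
2.1 [ -17. -169.   43.] [-1.15, 0.01, -0.14]
2.3 [  -6. -165.   43.] [-1.1, 0.01, -0.36]
2.5 [   4. -159.   43.] [-1.0, 0.01, -0.58]
2.7 [  13. -152.   43.] [-0.87, 0.01, -0.76]
2.9 [  20. -143.   43.] [-0.7, 0.0, -0.92]
```

>>> apply_moves(increments=[[[-0.3,0.1,0.9],[0,0,0],0],[[0.1,0,1.1],[0,0,0],0],[[-0.1,0,1.1],[0,0,0],0],[[-0.3,0,1.1],[0,0,0],0],[[-0.5,0,1.0],[0,0,0],0]])

```text
t: 5.18
eef_pos: [508.1, -206.4, 46.5]
tcp_rot: [-1.565, 0.013, 3.036]
ft_force: [-0.4, 3.8, -0.3]
opening: 0.007
```

```bash
python3 -c "
from h import *
rep(); plan(np.arange(.9,2.0,.2))"
```

```text
t 5.175 viewer [ -77.5 -147.1] z 46.5 F [-0.4  3.8 -0.3] open 0.007 toolx,z in viewer deg [179.5 -90.5]
0.9 [ -78. -144.   43.] [0.03, 0.35, -0.33]
1.1 [ -70. -153.   43.] [-0.74, 0.01, 0.89]
1.3 [ -62. -160.   43.] [-0.9, 0.02, 0.72]
1.5 [ -51. -166.   43.] [-1.03, 0.02, 0.53]
1.7 [ -40. -169.   43.] [-1.11, 0.02, 0.32]
1.9 [ -29. -170.   43.] [-1.15, 0.02, 0.09]
```

>>> apply_moves(increments=[[[-0.7,0.2,0.7],[0,0,0],0],[[-0.9,0.1,0.7],[0,0,0],0],[[-1.0,0.1,0.5],[0,0,0],0],[[-1.1,0.1,0.3],[0,0,0],0],[[-1.1,0.1,0.1],[0,0,0],0]])

```text
t: 5.8
eef_pos: [556.1, -236.9, 40.9]
tcp_rot: [-1.565, 0.012, 3.036]
ft_force: [-2.4, 0.9, 1.2]
opening: 0.003
```

```bash
python3 -c "
from h import *
rep(); plan(np.arange(1.9,3.1,.2))"
```

```text
t 5.8 viewer [ -26.8 -172.9] z 40.9 F [-2.4  0.9  1.2] open 0.003 toolx,z in viewer deg [179.5 -90.5]
1.9 [ -29. -170.   43.] [0.2, -0.22, -0.3]
2.1 [ -17. -169.   43.] [-1.15, 0.01, -0.14]
2.3 [  -6. -165.   43.] [-1.1, 0.01, -0.37]
2.5 [   4. -159.   43.] [-1.0, 0.01, -0.58]
2.7 [  13. -152.   43.] [-0.87, 0.01, -0.76]
2.9 [  20. -143.   43.] [-0.7, 0.0, -0.92]
3.1 [  25. -132.   43.] [-0.5, 0.0, -1.04]
```

>>> apply_moves(increments=[[[-1.0,-0.2,-0.3],[0,0,0],0],[[-1.1,0,-0.4],[0,0,0],0],[[-1.0,0,-0.6],[0,0,0],0],[[-0.9,0,-0.8],[0,0,0],0],[[-0.6,0,-0.8],[0,0,0],0]])

```text
t: 6.42
eef_pos: [608.8, -211.4, 43.2]
tcp_rot: [-1.564, 0.012, 3.036]
ft_force: [-2.5, -0.6, -0.7]
opening: 0.005
```

```bash
python3 - <<'E'
from h import *
rep(); plan([2.9,3.0])
p=read_camera("wrist"); cv2.imwrite("pics/w2.png",p['img'][:,:,::-1])
E
```

```text
t 6.425 viewer [  23.2 -142.4] z 43.2 F [-2.5 -0.6 -0.7] open 0.005 toolx,z in viewer deg [179.5 -90.5]
2.9 [  20. -143.   43.] [0.36, 0.02, 0.02]
3.0 [  22. -138.   43.] [-0.28, 0.0, -0.51]
```

View pics/w2.png

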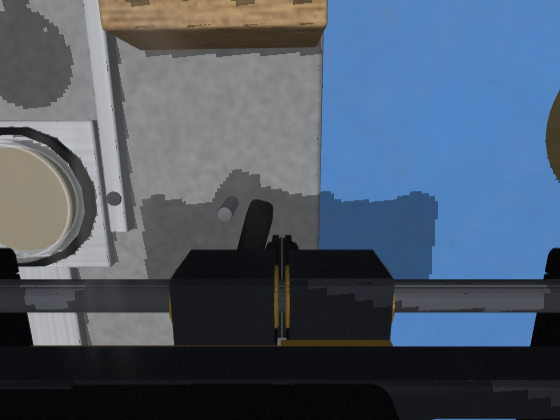

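The lever tip at (260,205) is still a little short of the pin at (225,212). I'll push further left gently.

>>> apply_moves(increments=[[[0,0,-0.4],[0,0,0],0],[[0,0,-0.4],[0,0,0],0],[[0,0,-0.3],[0,0,0],0],[[0,0,-0.3],[0,0,0],0],[[0,0,-0.2],[0,0,0],0]])

```text
t: 7.1
eef_pos: [611.1, -204.8, 43.6]
tcp_rot: [-1.551, 0.019, 3.036]
ft_force: [-2.9, -12.9, -2.7]
opening: 0.006
```

```bash
python3 - <<'E'
from h import *
rep()
p=read_camera("wrist"); cv2.imwrite("pics/w3.png",p['img'][100:300,100:400,::-1])
E
```

```text
t 7.1 viewer [  24.9 -135.6] z 43.6 F [ -2.9 -12.9  -2.7] open 0.006 toolx,z in viewer deg [179.5 -90.5]
```

View pics/w3.png

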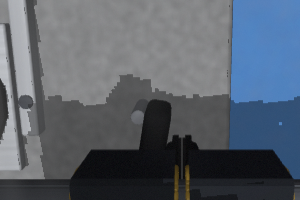

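The lever is against the pin (crop (138,115)) and the push force is 13 N, so it is on its stop. I'll back off sideways, then lift and travel to behind the end plate.

>>> apply_moves(increments=[[[0,0,1.0],[0,0,0],0],[[0,0,1.5],[0,0,0],0],[[0,-3,0.3],[0,0,0],0],[[0,-4,0],[0,0,0],0],[[0,-4,0],[0,0,0],0]])

```text
t: 7.78
eef_pos: [604.3, -232.7, 154.0]
tcp_rot: [-1.554, 0.014, 3.034]
ft_force: [0.0, 1.1, -0.6]
opening: 0.004
```

>>> apply_moves(increments=[[[3,0,-2],[0,0,0],0],[[4,0,-3.5],[0,0,0],0],[[4,0,-3.5],[0,0,0],0],[[4,0,-3.5],[0,0,0],0],[[3.5,0,-3],[0,0,0],0]])

```text
t: 8.4
eef_pos: [434.7, -58.4, 151.3]
tcp_rot: [-1.553, 0.023, 3.03]
ft_force: [0.1, 0.5, 0.1]
opening: 0.003
```

```bash
python3 - <<'E'
from h import *
rep((-165,-2),40)
p=read_camera("wrist"); cv2.imwrite("pics/w4.png",p['img'][:,:,::-1])
E
```

```text
t 8.4 viewer [-164.8   -6.9] z 151.3 F [0.1 0.5 0.1] open 0.003 toolx,z in viewer deg [179.1 -90.9]
tool cm [ 0.28 11.12 -0.69]
```

View pics/w4.png

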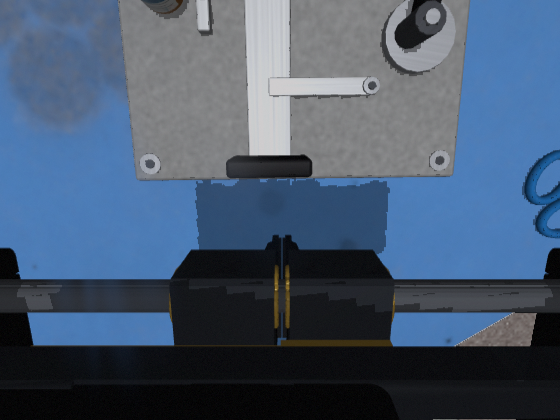

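The plate is centred at about (269,166), with the finger line at column 282, so I'll shift left about 7 mm and descend behind it.

>>> apply_moves(increments=[[[0.4,2,-0.4],[0,0,0],0],[[0.1,3,-0.3],[0,0,0],0],[[0.1,3,0],[0,0,0],0],[[0,2.4,0],[0,0,0],0],[[0,0.6,0],[0,0,0],0]])

```text
t: 9.07
eef_pos: [428.1, -50.3, 40.1]
tcp_rot: [-1.553, 0.024, 3.032]
ft_force: [0.3, -0.4, 1.0]
opening: 0.004
```

>>> apply_moves(increments=[[[-0.4,0,0],[0,0,0],0],[[-0.5,0,0],[0,0,0],0],[[-0.5,0,0],[0,0,0],0],[[-0.5,0,0],[0,0,0],0],[[-0.6,0,0],[0,0,0],0]])

```text
t: 9.7
eef_pos: [455.4, -53.8, 43.1]
tcp_rot: [-1.553, 0.027, 3.031]
ft_force: [-1.8, 0.2, -2.3]
opening: 0.006
```

```bash
python3 -c "
from h import *
rep((-67,-2),40)"
```

```text
t 9.7 viewer [-144.6   -0.3] z 43.1 F [-1.8  0.2 -2.3] open 0.006 toolx,z in viewer deg [179.2 -90.8]
tool cm [-7.75  0.52  0.06]
```

>>> apply_moves(increments=[[[-0.7,0.1,0],[0,0,0],0],[[-0.7,0.1,0],[0,0,0],0],[[-0.7,0.1,0],[0,0,0],0],[[-0.7,0.1,0],[0,0,0],0],[[-0.7,0,0],[0,0,0],0]])

```text
t: 10.32
eef_pos: [492.0, -57.7, 39.7]
tcp_rot: [-1.553, 0.025, 3.031]
ft_force: [-2.2, -0.3, -0.7]
opening: 0.006
```

>>> apply_moves(increments=[[[-0.7,0.1,0],[0,0,0],0],[[-0.7,0.1,0],[0,0,0],0],[[-0.6,0,0],[0,0,0],0],[[-0.6,0,0],[0,0,0],0],[[-0.5,0,0],[0,0,0],0]])

```text
t: 10.95
eef_pos: [524.8, -61.2, 38.0]
tcp_rot: [-1.554, 0.024, 3.032]
ft_force: [-2.6, 1.0, -0.4]
opening: 0.006
```

```bash
python3 -c "
from h import *
rep((-67,-2),40)"
```

```text
t 10.95 viewer [-74.8  -1. ] z 38.0 F [-2.6  1.  -0.4] open 0.006 toolx,z in viewer deg [179.2 -90.8]
tool cm [-0.79 -0.18  0.09]
```

>>> apply_moves(increments=[[[-0.3,0,0],[0,0,0],0],[[-0.3,0,0],[0,0,0],0],[[-0.3,0,0],[0,0,0],0],[[-0.3,0,0],[0,0,0],0],[[-0.3,0,0],[0,0,0],0]])

```text
t: 11.58
eef_pos: [532.3, -61.9, 38.0]
tcp_rot: [-1.554, 0.006, 3.032]
ft_force: [-17.1, -0.8, 13.3]
opening: 0.002
```

```bash
python3 -c "
from h import *
rep()"
```

```text
t 11.575 viewer [-67.4  -0.9] z 38.0 F [-17.1  -0.8  13.3] open 0.002 toolx,z in viewer deg [179.3 -90.7]
```

The force jumped to 17 N at the expected travel, so the slide is on its stop. I'll back off and verify.

>>> apply_moves(increments=[[[0,0,0],[0,0,0],0],[[0,0,0],[0,0,0],0],[[0.8,0,0],[0,0,0],0],[[1.5,0,0],[0,0,0],0],[[2,0,0],[0,0,0],0]])

```text
t: 12.2
eef_pos: [488.8, -57.4, 38.1]
tcp_rot: [-1.554, 0.009, 3.032]
ft_force: [1.6, -1.4, 0.9]
opening: 0.009
```

>>> apply_moves(increments=[[[1,-2,0],[0,0,0],0],[[0,-4,0],[0,0,0],0],[[0,-4,0],[0,0,0],0],[[0,-4,0],[0,0,0],0],[[0,0,0],[0,0,0],0]])

```text
t: 12.82
eef_pos: [472.4, -53.0, 181.6]
tcp_rot: [-1.554, 0.008, 3.032]
ft_force: [-0.5, 0.7, -0.4]
opening: 0.007
```

```bash
python3 - <<'E'
from h import *
rep()
th,r,t,_=fit(V,O)
p=read_camera("wrist"); a=p['img']; q=read_camera("scene"); b=q['img'][150:270,180:370]
cv2.imwrite("pics/end.png",np.vstack([cv2.resize(a,(400,300)),cv2.resize(b,(400,252))])[:,:,::-1])
for c in (p,q):
  for n in ["push_plate","seat","dish","lever_mid","roller","tube_block","dropper"]:
    k=nets.mark_of(c,n)
    if k: x=w(c,k[0]['point']); print(n,(r.T@(x[:2]-t)).round(1),x[2].round(1),round(k[0]['confidence'],2))
E
```

```text
t 12.825 viewer [-127.8    2.1] z 181.6 F [-0.5  0.7 -0.4] open 0.007 toolx,z in viewer deg [179.2 -90.8]
push_plate [-46.3  -1.1] 41.6 0.6
dish [ 13.  -86.2] 22.8 0.37
lever_mid [  22.7 -117.3] 46.4 0.85
roller [  9.8 -84.1] 23.3 0.86
dropper [ 8.3 82.3] 8.9 0.79
push_plate [-49.    1.2] 43.0 0.95
seat [128.8  -1.2] 24.5 0.76
dish [131.6  -0. ] 21.6 0.68
roller [ 10.1 -81. ] 27.4 0.58
tube_block [ 151.1 -111.2] 13.3 0.86
dropper [ 4.3 81.3] 9.3 0.66
```

View pics/end.png

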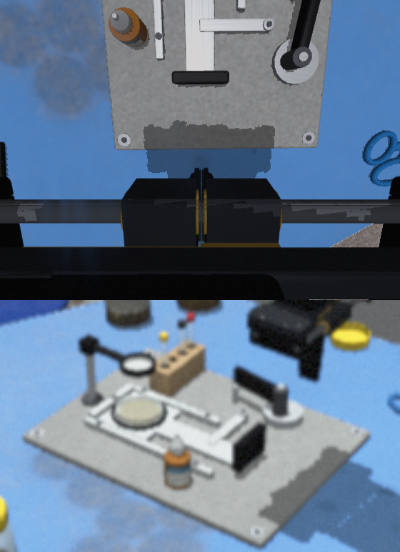

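The slide is forward, with the plate at (200,77) in the upper panel and the dish in its seat under the lens in the lower one. The lever points forward, and nothing else has moved. Handing in.

```bash
python3 -c "
from h import *
print(env.job_done())"
```

```text
the job is handed in; nothing more can be done
None
```

The job is done and handed in at about 13 s of the 48 s allowed; no verdict was reported. With closed fingers I pushed the lever counter-clockwise until it met its stop pin (about 13 N). I then pushed the end plate forward until it met its stop (about 17 N) and drew the arm clear.

**Last checks (viewer frame):**
- **Slide:** the end plate was seen at x -46 to -49, which means 81–84 mm of travel against a nominal 80. The roller, at x 10, moved about 78 mm, so it is at its stop within measuring error.
- **Dish:** it was seen at (132, 0), about 3 mm from the seat at (129, -1). That is within what the networks can measure.
- **Lever:** its mid-point was at (23, -117), pointing forward with the cam at about 3.0 rad.
- **Other things:** the tube block and dropper are within about 4 mm of where they started. I did not measure the jar, timer, punch, tape and spare lid again.

**Disagreements:**
- One low-confidence (0.37) wrist-camera report put the dish at (13, -86), which is where the roller is. I discounted it because both the scene network result and the picture show the dish in its seat.
- The wrist and fixed cameras differed by about 3 mm in y.

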